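# Weigh the sauce jug on the kitchen balance

### The arm

A 6-joint arm with a two-finger parallel gripper is mounted at the origin on a cart in front of the work surface, level with it; the furniture and walls round the work are solid. World frame = base frame: x ahead of the robot, y to its left, z up, the work surface at z = 0. Lengths are in m, angles in rad, forces in N, time in s.
With the tool pointing down it reaches from about 0.35 to 0.875 m from the base axis. Payload 4.2 kg.
Tool frame: the origin (TCP) lies midway between the tips of the shut fingers; the grasp point (between the pads) lies ctrl.grip_point_offset behind it (ctrl.grip_point_offset is the distance from the TCP to the grasp point, in m); z points along the fingers, y is the line along which they close (so a half turn about z gives the same grasp; the last joint's range is limited). The gripper opens to 87 mm and grips with 3 to 60 N. Pads are 19 mm wide; open, the fingers measure 117 mm over their backs; the gripper's body (75 mm by 190 mm) begins 51 mm behind the grasp point.
Start: joints at [-1.056, 0.385, 0.008, 0, -1.194, -0.259], TCP at [0.158, -0.605, 0.223] pointing down, gripper open.
Joint ranges: [-3.14, 3.14], [-1.21, 2.06], [-1.07, 1.41], [-3.16, 2.05], [-2.99, -0.16], [-3.1, 3.1]. Speed limits (rad/s): [2.79, 2.79, 3.14, 3.14, 3.14, 3.14].

### API

Orientations are given as a unit quaternion [w, x, y, z].
In Python, from rig import ctrl gives the robot as it stands.
- The arm moves only by the tool play_rows, never from a script. Its argument "steps" is text: rows parted by semicolons, each of 5 numbers parted by spaces: the finger opening in m, from 0 to 0.087, then the shift along the tool's x, y, z in m, then the turn about the tool's z in rad. A call has 1 to 12 rows; each row shifts and turns the commanded pose from where the row before left it, along the tool's axes as they then stand; what a row does not reach is not made up. A row lasts 1/10 s, in which the tool goes at most 50 mm and 8.59 degrees, less where a joint would pass 70% of its speed; a pose out of reach is approached as far as the arm can. A call is refused whole if a number of a shift passes 0.05 or a number of a turn 0.15, either way. A call with a gripper value outside its range is refused whole. The fingers move at their own pace and stop on an object; "grip_force" is the grip in N (left out, the last holds). Time passes only in rows, so rows that do not move let the fingers close. It gives the time, the measured TCP pose, the force, the opening and the grip force at its end, in the units of the state.
- ctrl.observe(): the state, without advancing time (a new reading comes with each control period).
- ctrl.capture(name): name is "scene" or "top" or "wrist"; returns a dict with "img" (400x640x3 uint8, blue, green, red), "range_z" (400x640 float32, m along the optical axis (not along the pixel's ray), 0 where there is no reading), "fx", "fy", "cx", "cy" (pixels), "R" (3x3) and "t" (3): a world point X has camera coordinates R X + t; the wrist camera has in their place "mount" (4x4, takes a point from camera to tool coordinates, whose origin is the TCP and whose axes are the flange's). Camera axes: x right, y down, z forward; pixel columns grow to the right and rows downward; lengths in m; the calibration is good to about 2 mm. The wrist camera is an equidistant fisheye: a pixel r from the principal point sees the ray r / f radians off the axis. A picture is of the moment at which its call begins: read the wrist's pose just before it.
- ctrl.finish_job(): hands the job in; it is judged then, once.
The state is a dict: "time": time; "q": joint angles; "joint_velocities": joint speeds; "joint_efforts": joint torques, N m; "tcp_pos": TCP position; "tool_rot": TCP orientation; "ft_force": force on the tool from outside, world axes, zero at the start; "wrist_torque": the same for the moment, N m; "finger_gap": opening from 0.0 (shut) to 1.0 (fully open); "grasp_force": force on a finger pad.
Only numpy, scipy, OpenCV 4.12 (cv2) and the standard library are available. Lean on these libraries where they do the work, as an engineer would, in place of code of your own. Each camera call takes 0.05 s, during which the arm holds its last target. There are 200 camera calls.

### The job

The sauce jug stands on the balance, whose beam is locked. First press the lock lever down until it clicks and stays down, so that the beam is free; then slide weights one at a time off their shelf to lie flat on the pan behind it, without lifting them, until the beam is as level as these weights can make it, with the pointer standing between the two lugs on the dial. Leave the weights that are not needed standing on their shelf, the jug upright on its pan, and do not disturb the mug.

Things in the scene. Friction and masses are not known exactly. Their poses are not given: they have to be found in the camera images.
- balance: light grey two-pan kitchen balance, fixed, 400 mm wide; origin under the beam's pivot at the worktop. x axis away from the robot (turned up to 0.2 rad), y left to the weight pan, z up. Goods pan with jug at y = -125 mm, weight pan with shelf in front at y = +125, lever at y = 0 towards the robot; white dial at the back (top 180 high) with dark pointer and two dark lugs 10 mm apart that mark level.
- beam (a joint): beam tilt, rad: 0 level, positive = weight pan (left) low, negative = goods pan (right) low; stops at +-0.096. Locked, it has up to 0.04 of play. Free, a centring spring makes it tilt 0.024 for each 100 g that the sides differ (at its stop from 400 g on); it settles in about 1 s. Pointer between the lugs = within 0.03.
- lever (a joint): lock lever, rad: 0 up (beam locked), grows as its front end is pressed down. A sprung catch snaps over and holds it at about 0.26 by itself; stop at 0.32. Let go before about 0.2, it springs back up; press it to 0.28 or to its stop to be sure. Passing the catch takes about 4 N at the pad.
- lever_pad (a point): top centre of the black pad (26 x 34 mm) at the front end of the steel lock lever, pressed straight down; 110 mm above the worktop when up, it sinks 22 mm to where the catch holds and 27 mm to its stop. The lever's level hinge is 85 mm behind it; behind the pad lie a bar 12 mm wide and grey posts up to 113 mm high.
- shelf_mid (a point): centre of the top of the weight shelf, a fixed flat grey block 72 mm deep (balance x), 178 mm wide (y), its top 66 mm above the worktop, no rims. Its far edge is 36 mm beyond this point, then a 3 mm gap, then the weight pan; a weight not pushed wholly past that edge can hang on it, tilted. Axes as the balance.
- pan_mid (a point): centre of the upper face of the aluminium weight pan, 100 mm deep (balance x), 178 mm wide (y), open to the shelf, with an 8 mm rim along its far edge. It stays horizontal and moves with the beam: 14 mm below the shelf's top when level, 2 mm below at beam -0.096, 26 mm below at +0.096. Where on the pan a weight lies does not matter. Axes as the balance.
- weight_a_mid (a point): centre of a large steel disc weight, 400 g, 50 mm across, 26 mm high, lying flat on the weight shelf. The three weights lie in a row along the balance's y, about 57 mm apart, in any order; straight beyond each, along the balance's x, is clear pan.
- weight_b_mid (a point): centre of the second large steel disc weight, equal to the first: 400 g, 50 mm across, 26 mm high
- weight_c_mid (a point): centre of the small steel disc weight, 200 g, 40 mm across, 20 mm high, lying flat on the shelf in the same row
- goods_mid (a point): centre of the upper face of the round goods pan, 132 mm across, 52 mm above the worktop when the beam is level; stays horizontal
- jug_mid (a point): centre (half-way up) of the sauce jug with red cap, 87 x 106 mm, 222 mm high, standing on the goods pan; its weight is not known, between 330 and 1000 g. Its z axis is its own upright axis.
- mug_mid (a point): centre (half-way up) of a mug with handle, 78 mm across, 102 mm high, standing on the worktop in front of the goods pan; to be left alone. Its z axis is its own upright axis.
There are look-alikes about, which are no part of the job. What is shaped like the part that bears jug_mid but purple is not meant.

How it is judged:
On the way, in this order (a step that is already met when the one before it is completed fails the run):
1. the lock lever is down and held by its catch (value of joint lever above 0.23 rad), for 0.2 s.
2. after that, a weight lies on the weight pan (((x of weight_a_mid in the frame of pan_mid between -0.031 and 0.04 m and y of weight_a_mid in the frame of pan_mid between -0.09 and 0.09 m and z of weight_a_mid in the frame of pan_mid between 0.009 and 0.017 m) or (x of weight_b_mid in the frame of pan_mid between -0.031 and 0.04 m and y of weight_b_mid in the frame of pan_mid between -0.09 and 0.09 m and z of weight_b_mid in the frame of pan_mid between 0.009 and 0.017 m) or (x of weight_c_mid in the frame of pan_mid between -0.036 and 0.04 m and y of weight_c_mid in the frame of pan_mid between -0.09 and 0.09 m and z of weight_c_mid in the frame of pan_mid between 0.006 and 0.014 m))), for 0.2 s.
At the end, for the whole second after the job is handed in: The lever is held down by its catch (over 0.23 rad), the beam is at rest within 0.03 rad of level, each weight lies flat and wholly on the weight pan or flat on its shelf (at least one on the pan), and the jug stands upright within 40 mm of the centre of the goods pan (value of joint beam between -0.03 and 0.03 rad and velocity of joint beam between -0.02 and 0.02 rad/s and value of joint lever above 0.23 rad and ((x of weight_a_mid in the frame of pan_mid between -0.031 and 0.04 m and y of weight_a_mid in the frame of pan_mid between -0.09 and 0.09 m and z of weight_a_mid in the frame of pan_mid between 0.009 and 0.017 m) or (x of weight_a_mid in the frame of shelf_mid between -0.04 and 0.036 m and y of weight_a_mid in the frame of shelf_mid between -0.09 and 0.09 m and z of weight_a_mid in the frame of shelf_mid between 0.009 and 0.017 m)) and ((x of weight_b_mid in the frame of pan_mid between -0.031 and 0.04 m and y of weight_b_mid in the frame of pan_mid between -0.09 and 0.09 m and z of weight_b_mid in the frame of pan_mid between 0.009 and 0.017 m) or (x of weight_b_mid in the frame of shelf_mid between -0.04 and 0.036 m and y of weight_b_mid in the frame of shelf_mid between -0.09 and 0.09 m and z of weight_b_mid in the frame of shelf_mid between 0.009 and 0.017 m)) and ((x of weight_c_mid in the frame of pan_mid between -0.036 and 0.04 m and y of weight_c_mid in the frame of pan_mid between -0.09 and 0.09 m and z of weight_c_mid in the frame of pan_mid between 0.006 and 0.014 m) or (x of weight_c_mid in the frame of shelf_mid between -0.04 and 0.036 m and y of weight_c_mid in the frame of shelf_mid between -0.09 and 0.09 m and z of weight_c_mid in the frame of shelf_mid between 0.006 and 0.014 m)) and ((x of weight_a_mid in the frame of pan_mid between -0.031 and 0.04 m and y of weight_a_mid in the frame of pan_mid between -0.09 and 0.09 m and z of weight_a_mid in the frame of pan_mid between 0.009 and 0.017 m) or (x of weight_b_mid in the frame of pan_mid between -0.031 and 0.04 m and y of weight_b_mid in the frame of pan_mid between -0.09 and 0.09 m and z of weight_b_mid in the frame of pan_mid between 0.009 and 0.017 m) or (x of weight_c_mid in the frame of pan_mid between -0.036 and 0.04 m and y of weight_c_mid in the frame of pan_mid between -0.09 and 0.09 m and z of weight_c_mid in the frame of pan_mid between 0.006 and 0.014 m)) and horizontal distance between jug_mid and goods_mid below 0.04 m and angle between jug_mid's own z axis and vertical below 0.1 rad); the robot touches nothing.
It fails at once if a weight is lifted more than 15 mm above the shelf (z of any of weight_a_mid, weight_b_mid in the frame of shelf_mid above 0.028 m or z of weight_c_mid in the frame of shelf_mid above 0.025 m).
It fails at once if a weight falls off the balance (height (world z) of any of weight_a_mid, weight_b_mid, weight_c_mid below 0.03 m).
It fails at once if the jug is tipped by more than 0.3 rad (angle between jug_mid's own z axis and vertical above 0.3 rad).
It fails at once if the mug is moved by more than 30 mm or tipped (distance of mug_mid from where it was at the start of the episode above 0.03 m or angle between mug_mid's own z axis and vertical above 0.3 rad).
It also fails if it takes over 58 s, if anything falls off the work surface, if the arm or the gripper's body presses on something with over 40 N, if the wrist force passes 120 N, or if a joint passes its speed limit or range.

## Working session

There is one attempt and no reset: what is moved stays moved. The work goes in short steps, Python scripts to look and compute and a tool call to move; the robot and the scene stay as the last step left them, time stands still between calls to the robot, and variables do not carry over. Pictures are saved under pics/ and viewed, at most 10 in all, crops included, and the job is handed in when it is done.

Besides the shell and the picture viewer there is one more tool, called after "Emit:" by a JSON object that holds its "fn" and its "kwargs", one argument or row to a line. play_rows: Moves the arm, as the interface text tells. Its arguments: {"type":"object","properties":{"steps":{"type":"string"},"grip_force":{"type":"number"}},"required":["steps"]}

```bash
mkdir -p pics
cat > h.py <<'E'
import numpy as np,cv2
from rig import ctrl
def cap(n,f=None):
    c=ctrl.capture(n)
    if f: cv2.imwrite('pics/'+f,c['img'])
    return c
def world(c,u,v,z=None):
    """pixel -> world by depth, or on plane z"""
    d=np.array([(u-c['cx'])/c['fx'],(v-c['cy'])/c['fy'],1.])
    R=np.array(c['R']);o=-R.T@np.array(c['t']);w=R.T@d
    s=c['range_z'][int(v),int(u)] if z is None else (z-o[2])/w[2]
    return o+s*w
def cloud(c):
    v,u=np.mgrid[0:400,0:640];Z=c['range_z']
    P=np.stack([(u-c['cx'])/c['fx']*Z,(v-c['cy'])/c['fy']*Z,Z],-1)
    return (P-np.array(c['t']))@np.array(c['R'])
E
python3 - <<'E'
from h import *
import pickle
for n in('scene','top'):
    c=cap(n,n+'1.png');pickle.dump(c,open(n+'.pkl','wb'))
    print(n,c['fx'],-np.array(c['R']).T@c['t'])
s=ctrl.observe();print(s['time'],s['tcp_pos'],s['tool_rot'],ctrl.grip_point_offset)
E
```

```text
scene 382.39652345051934 [0.16252049 0.55063449 0.66054808]
top 384.9400957275316 [ 0.3454178  -0.05714762  1.25287568]
0.1 [ 0.15800512 -0.60413418  0.22154972] [-1.97011362e-04 -1.27471997e-01  9.91841659e-01  9.87536067e-04] 0.0187
```

View pics/scene1.png

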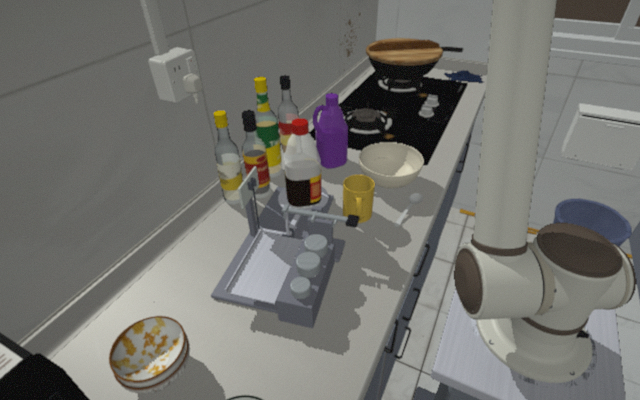

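View pics/top1.png

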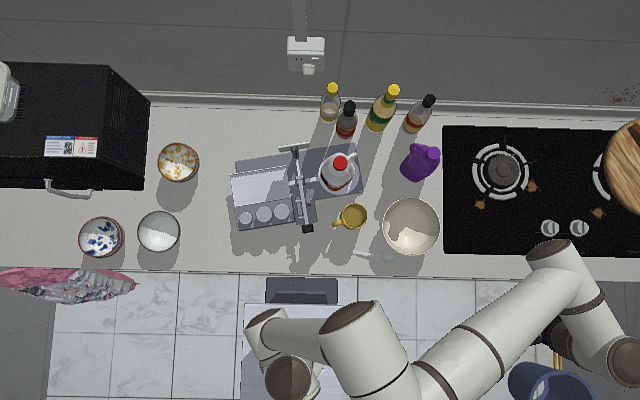

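Run:
```python
from h import *
import pickle
c=pickle.load(open('top.pkl','rb'));s=pickle.load(open('scene.pkl','rb'))
a=cv2.resize(c['img'][130:250,220:370],None,fx=4,fy=4,interpolation=cv2.INTER_CUBIC)
b=cv2.resize(s['img'][160:330,210:380],None,fx=3,fy=3,interpolation=cv2.INTER_CUBIC)
o=np.zeros((480+0,600,3),np.uint8);cv2.imwrite('pics/crop1.png',a);cv2.imwrite('pics/crop2.png',b)
for n,k in(('top',c),('scene',s)):
    P=cloud(k)
    roi=np.zeros((400,640),bool)
    if n=='top': roi[200:235,232:320]=1
    else: roi[210:320,280:362]=1
    Z=P[...,2]
    for lo,hi in((.060,.070),(.082,.096)):
        m=((Z>lo)&(Z<hi)&roi).astype(np.uint8)
        N,L,st,ce=cv2.connectedComponentsWithStats(m)
        for i in range(1,N):
            if st[i,4]>25:
                q=P[L==i];print(n,lo,st[i,4],ce[i].round(1),np.median(q,0).round(3),q.min(0).round(3),q.max(0).round(3))
    dark=((k['img'].max(2)<50)&roi&(Z>.09)&(Z<.13)).astype(np.uint8)
    N,L,st,ce=cv2.connectedComponentsWithStats(dark)
    for i in range(1,N):
        if st[i,4]>15:
            q=P[L==i];print(n,'dark',st[i,4],ce[i].round(1),q.mean(0).round(3),q.min(0).round(3),q.max(0).round(3))
# axis of shelf/pan from top: minAreaRect of pan+shelf edge
P=cloud(c)
m=((P[...,2]>.058)&(P[...,2]<.072));m[:200]=0;m[235:]=0;m[:,:225]=0;m[:,325:]=0
print(cv2.minAreaRect((P[m][:,:2]*1000).astype(np.float32)))
```

```text
top 0.06 731 [262.  214.2] [0.43  0.117 0.065] [0.378 0.008 0.06 ] [0.475 0.194 0.07 ]
top 0.082 210 [281.3 211.4] [0.437 0.046 0.091] [0.413 0.022 0.085] [0.459 0.07  0.096]
top 0.082 213 [263.7 214. ] [0.427 0.098 0.091] [0.403 0.074 0.083] [0.451 0.122 0.095]
top 0.082 124 [245.1 217.8] [0.414 0.154 0.086] [0.396 0.136 0.082] [0.432 0.173 0.092]
top dark 81 [307.1 228. ] [ 0.387 -0.034  0.109] [ 0.375 -0.049  0.104] [ 0.4   -0.019  0.113]
scene 0.06 60 [320.3 234.7] [ 0.449 -0.004  0.066] [ 0.424 -0.011  0.061] [0.479 0.003 0.07 ]
scene 0.06 1220 [304.9 281.1] [0.412 0.133 0.065] [0.376 0.007 0.06 ] [0.479 0.192 0.07 ]
scene 0.082 119 [320.4 227.2] [ 0.448 -0.003  0.09 ] [ 0.422 -0.01   0.082] [0.478 0.004 0.096]
scene 0.082 778 [311.9 253.8] [0.429 0.081 0.091] [0.402 0.021 0.082] [0.46  0.122 0.094]
scene 0.082 278 [300.5 285.2] [0.413 0.155 0.085] [0.395 0.134 0.082] [0.433 0.173 0.088]
scene dark 110 [352.  220.5] [ 0.387 -0.033  0.109] [ 0.374 -0.05   0.105] [ 0.4   -0.018  0.112]
((444.2742919921875, 75.37548828125), (92.38931274414062, 234.39048767089844), 10.911983489990234)
```

View pics/crop1.png

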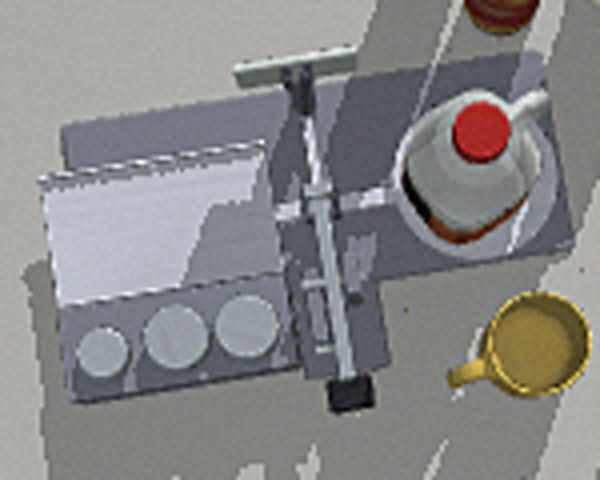

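View pics/crop2.png

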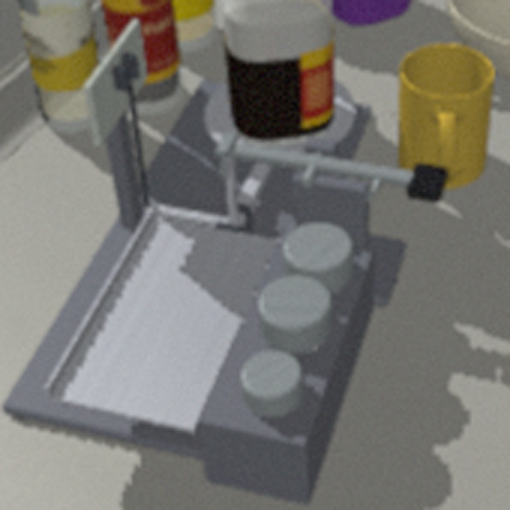

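Candidates: the jug is the white one with the red cap, top (340,165); the purple jug at (420,162) is the look-alike. The weights, top view, are at (245,218) small, (264,214) and (281,211) large; the stove knobs at (550,228) and the bowls are not weights. The black pad is at (307,228), at the lever's front end. The crops confirm the pad and the three discs on the shelf, and the heights 0.109, 0.091 and 0.086 match what was given. Now I'll move above the pad.

Emit:
{"fn": "play_rows", "kwargs": {
  "steps": "0 -0.038 0.032 0 0;0 -0.038 0.032 0 0;0 -0.038 0.032 0 0;0 -0.038 0.032 0 0;0 -0.038 0.032 0 0;0 -0.038 0.032 0 0;0 -0.02 0.043 0 0;0 -0.02 0.043 0 0;0 -0.02 0.043 0 0;0 -0.02 0.043 0 0;0 -0.02 0.043 0 0;0 -0.02 0.043 0 0"
}}

```text
time: 1.3
tcp_pos: [0.3806, -0.0794, 0.2226]
tool_rot: [0.0, -0.128, 0.992, 0.0]
ft_force: [1.0, -0.0, 0.1]
finger_gap: 0.035
grasp_force: 0.0
```

Emit:
{"fn": "play_rows", "kwargs": {
  "steps": "0 -0.02 0.043 0.03 0;0 0 0 0.04 0.065;0 0 0 0 0;0 0 0 0 0"
}}

```text
time: 1.7
tcp_pos: [0.3884, -0.04, 0.1561]
tool_rot: [-0.001, -0.096, 0.995, -0.001]
ft_force: [0.7, -0.6, 0.7]
finger_gap: 0.007
grasp_force: 0.0
```

```bash
cat >> h.py <<'E'
def toolshift(target):
    from scipy.spatial.transform import Rotation as Ro
    s=ctrl.observe();w,x,y,z=s['tool_rot'];R=Ro.from_quat([x,y,z,w]).as_matrix()
    print('t',round(s['time'],2),'tcp',np.round(s['tcp_pos'],4),'ytool',R[:,1].round(3),'ztool',R[:,2].round(3),'F',np.round(s['ft_force'],1),'shift',(R.T@(np.array(target)-s['tcp_pos'])).round(4))
E
python3 -c "
from h import *
toolshift([.387,-.034,.109])"
```

```text
t 1.7 tcp [ 0.3884 -0.04    0.1561] ytool [-0.191  0.982 -0.001] ztool [-0.001 -0.001 -1.   ] F [ 0.7 -0.6  0.7] shift [0.0001 0.0062 0.0471]
```

Emit:
{"fn": "play_rows", "kwargs": {
  "steps": "0 0 0.006 0.02 0;0 0 0 0.02 0;0 0 0 0.008 0;0 0 0 0.008 0;0 0 0 0.008 0;0 0 0 0.004 0;0 0 0 0.003 0;0 0 0 0 0;0 0 0 0 0"
}}

```text
time: 2.6
tcp_pos: [0.3881, -0.0337, 0.0853]
tool_rot: [0.001, -0.095, 0.995, 0.0]
ft_force: [0.7, -0.8, 2.5]
finger_gap: 0.005
grasp_force: 0.9
```

Emit:
{"fn": "play_rows", "kwargs": {
  "steps": "0 0 0 0.003 0;0 0 0 0 0;0 0 0 0 0;0 0 0 0 0"
}}

```text
time: 3.0
tcp_pos: [0.3886, -0.0336, 0.0836]
tool_rot: [0.001, -0.096, 0.995, -0.0]
ft_force: [-2.8, -0.6, 16.1]
finger_gap: 0.006
grasp_force: 7.7
```

Emit:
{"fn": "play_rows", "kwargs": {
  "steps": "0.02 0 0 -0.03 0;0.02 0 0 -0.04 0;0.02 0 0.04 0 0;0.02 0 0.04 0 0;0.02 0 0 0 0"
}}

```text
time: 3.5
tcp_pos: [0.3716, 0.0476, 0.1521]
tool_rot: [0.0, -0.098, 0.995, 0.001]
ft_force: [-0.4, 0.3, -0.2]
finger_gap: 0.224
grasp_force: 0.0
```

Run:
```python
from h import *
s=cap('scene','s2.png')
P=cloud(s)
b=cv2.resize(s['img'][160:330,210:380],None,fx=3,fy=3,interpolation=cv2.INTER_CUBIC);cv2.imwrite('pics/s2c.png',b)
ex=np.array([.982,.19]);ey=np.array([-.19,.982]);o=np.array([.427,.098])
d=P[...,:2]-o;bx=d@ex;by=d@ey
m=(bx>.06)&(bx<.11)&(abs(by)<.07)&(P[...,2]<.09)&(P[...,2]>.02)
print('pan',m.sum(),np.median(P[m][:,2]))
m=(bx>.16)&(by<-.08)&(by>-.2)&(P[...,2]>.12)&(P[...,2]<.2)
print('dial',m.sum(),np.median(bx[m]))
m=(abs(bx+.064)<.03)&(abs(by+.122)<.03)&(s['img'].max(2)<50)&(P[...,2]>.05)&(P[...,2]<.13)
print('pad',m.sum(),P[m].mean(0))
m=(abs(bx)<.034)&(by>.077)&(by<.085)&(P[...,2]<.09)&(P[...,2]>.05);print('shelf',np.median(P[m][:,2]))
toolshift([0.4,.05,.1])
```

```text
pan 1197 0.06357453763550412
dial 1710 0.3679192186123741
pad 0 [nan nan nan]
shelf 0.06551543098214788
t 3.55 tcp [0.3715 0.0462 0.1518] ytool [-0.194  0.981  0.   ] ztool [-0.  0. -1.] F [-0.7  0.1  0.4] shift [-0.0287 -0.0019  0.0518]<stdin>:12: RuntimeWarning: Mean of empty slice.
  ret = um.true_divide(
```

View pics/s2c.png

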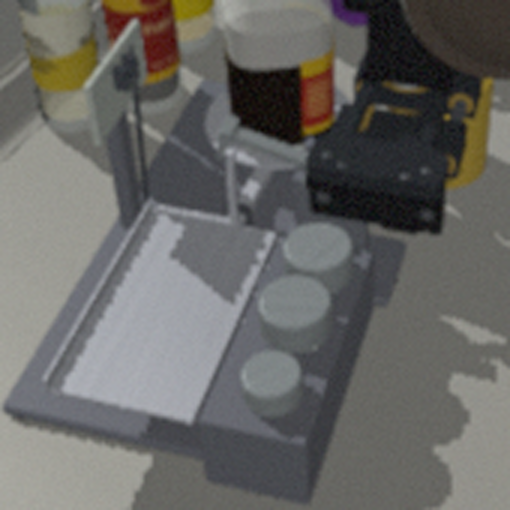

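The pointer side and pan height (2 mm under the shelf) show the beam free, at its goods-low stop. I'll line up behind the middle large weight.

Emit:
{"fn": "play_rows", "kwargs": {
  "steps": "0.02 -0.02 0.04 0 0;0.02 0 0 0.04 0;0.02 0 0 0.035 0;0.02 0 0 0 0;0.02 0 0 0 0"
}}

```text
time: 4.05
tcp_pos: [0.3842, 0.087, 0.0768]
tool_rot: [-0.001, -0.095, 0.995, -0.001]
ft_force: [0.7, 0.8, 0.3]
finger_gap: 0.232
grasp_force: 0.0
```

Run:
```python
from h import *
toolshift([.385,.090,.069]);toolshift([.472,.107,.069])
c=cap('scene');P=cloud(c)
ex=np.array([.982,.19]);ey=np.array([-.19,.982]);o=np.array([.427,.098])
d=P[...,:2]-o;bx=d@ex;by=d@ey
m=(abs(bx)<.06)&(by>.076)&(by<.09)&(P[...,2]>.0645)&(P[...,2]<.068)
print('shelf bx',np.percentile(bx[m],[1,3,50,97,99]))
```

```text
t 4.05 tcp [0.3842 0.087  0.0768] ytool [-0.189  0.982 -0.001] ztool [-0.002 -0.002 -1.   ] F [0.7 0.8 0.3] shift [-0.0013  0.0028  0.0078]
t 4.05 tcp [0.3842 0.087  0.0768] ytool [-0.189  0.982 -0.001] ztool [-0.002 -0.002 -1.   ] F [0.7 0.8 0.3] shift [-0.09    0.003   0.0076]
shelf bx [-0.0335068  -0.03265554  0.00176475  0.03765265  0.0501654 ]
```

Emit:
{"fn": "play_rows", "kwargs": {
  "steps": "0.02 0 0.003 0.007 0;0.02 -0.01 0 0 0;0.02 -0.01 0 0 0;0.02 -0.01 0 0 0;0.02 -0.01 0 0 0;0.02 -0.01 0 0 0;0.02 -0.01 0 0 0;0.02 -0.01 0 0 0;0.02 -0.01 0 0 0;0.02 -0.01 0 0 0;0.02 0 0 0 0;0.02 0 0 0 0"
}}

```text
time: 5.3
tcp_pos: [0.4732, 0.1084, 0.07]
tool_rot: [0.001, -0.095, 0.995, 0.0]
ft_force: [-0.7, 0.6, 0.6]
finger_gap: 0.233
grasp_force: 0.0
```

```bash
cat >> h.py <<'E'
def look(f):
    s=cap('scene');P=cloud(s)
    b=cv2.resize(s['img'][150:330,200:380],None,fx=3,fy=3,interpolation=cv2.INTER_CUBIC);cv2.imwrite('pics/'+f,b)
    ex=np.array([.982,.19]);ey=np.array([-.19,.982]);o=np.array([.427,.098])
    d=P[...,:2]-o;bx=d@ex;by=d@ey;Z=P[...,2]
    for y0 in(-.055,0,.055):
        m=(bx>.1)&(bx<.12)&(abs(by-y0)<.02)&(Z<.09)&(Z>.02);print('pan far',y0,m.sum(),np.median(Z[m]) if m.any() else 0)
    m=(bx>.045)&(bx<.13)&(by>.06)&(by<.085)&(Z<.09)&(Z>.02);print('pan left',m.sum(),np.median(Z[m]))
    m=(abs(bx)<.032)&(by>.078)&(by<.09)&(Z<.09)&(Z>.05);print('shelf',np.median(Z[m]))
    # discs: tops between
    ped=((bx>-.04)&(bx<.125)&(abs(by)<.1)&(Z>np.where(bx<.036,.078,.063))&(Z<.1)).astype(np.uint8)
    N,L,st,ce=cv2.connectedComponentsWithStats(ped)
    for i in range(1,N):
        q=L==i
        if st[i,4]>60: print('blob',st[i,4],'bx',np.percentile(bx[q],[2,50,98]).round(3),'by',np.percentile(by[q],[2,50,98]).round(3),'z',np.percentile(Z[q],[2,50,90]).round(4))
E
python3 - <<'E'
from h import *
look('s3.png');toolshift([.472,.107,.069])
E
```

```text
pan far -0.055 0 0
pan far 0 0 0
pan far 0.055 157 0.06349647138357586
pan left 444 0.06336546916266748
shelf 0.064353650571116
blob 388 bx [-0.025 -0.003  0.02 ] by [-0.074 -0.048 -0.031] z [0.0793 0.0912 0.0927]
blob 693 bx [0.042 0.081 0.124] by [0.029 0.06  0.089] z [0.063  0.0638 0.065 ]
blob 308 bx [-0.021 -0.004  0.014] by [0.04  0.059 0.075] z [0.0788 0.0853 0.0867]
t 5.35 tcp [0.4728 0.1082 0.0701] ytool [-0.19   0.982  0.   ] ztool [ 0.002  0.001 -1.   ] F [-0.  -0.8  0.1] shift [ 0.001  -0.001   0.0011]
```

View pics/s3.png

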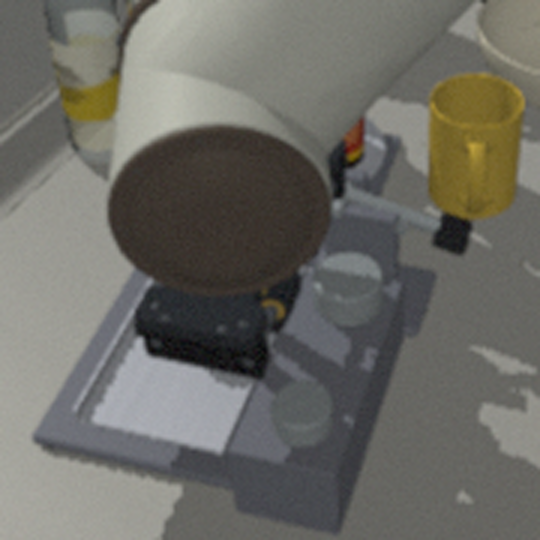

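Emit:
{"fn": "play_rows", "kwargs": {
  "steps": "0.02 0.045 0 -0.001 0;0.02 0.045 0 0 0;0.02 0 -0.02 -0.04 0;0.02 0 -0.04 -0.02 0;0.02 0 -0.04 0 0;0.02 0 0 0 0;0.02 0 0 0 0;0.02 0 0 0 0"
}}

```text
time: 6.15
tcp_pos: [0.4026, -0.0069, 0.1308]
tool_rot: [0.0, -0.096, 0.995, 0.0]
ft_force: [-0.8, -0.0, -0.5]
finger_gap: 0.229
grasp_force: 0.0
```

Run:
```python
from h import *
look('s4.png');toolshift([.472,.107,.069])
```

```text
pan far -0.055 104 0.06364135303375346
pan far 0 89 0.0639120925333689
pan far 0.055 152 0.06348023506642662
pan left 450 0.06334940954011342
shelf 0.06468861931838835
blob 1937 bx [0.042 0.078 0.123] by [-0.083  0.017  0.087] z [0.063  0.0643 0.0892]
blob 392 bx [-0.025 -0.003  0.02 ] by [-0.075 -0.048 -0.03 ] z [0.0795 0.0912 0.0926]
blob 304 bx [-0.021 -0.003  0.014] by [0.04  0.059 0.075] z [0.079  0.0853 0.0866]
t 6.2 tcp [ 0.4026 -0.0067  0.1308] ytool [-0.191  0.982  0.   ] ztool [ 0.  0. -1.] F [-0.8  0.6  0.4] shift [-0.0898  0.0983  0.0618]
```

View pics/s4.png

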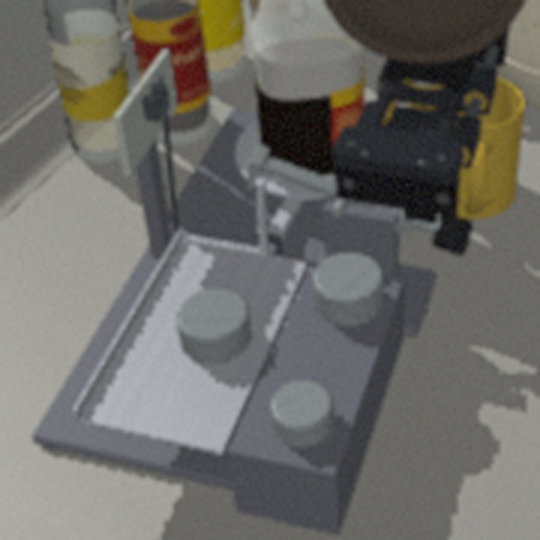

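Run:
```python
from h import *
import pickle
for n in('top','scene'):
    P=cloud(pickle.load(open(n+'.pkl','rb')))
    d=P[...,:2]-np.array([.427,.098]);bx=d@[.982,.19];by=d@[-.19,.982];Z=P[...,2]
    for a in np.arange(-.06,.2,.03):
        m=(bx>a)&(bx<a+.03)&(by<-.085)&(by>-.17)&(Z<.35)
        print(n,a.round(2),Z[m].max().round(3))
toolshift([.437-.042,.046-.008,.069])
```

```text
top -0.06 0.113
top -0.03 0.114
top 0.0 0.118
top 0.03 0.114
top 0.06 0.116
top 0.09 0.116
top 0.12 0.065
top 0.15 0.185
top 0.18 0.015
scene -0.06 0.111
scene -0.03 0.11
scene 0.0 0.115
scene 0.03 0.113
scene 0.06 0.115
scene 0.09 0.113
scene 0.12 0.063
scene 0.15 0.183
scene 0.18 0.108
t 6.2 tcp [ 0.4026 -0.0067  0.1308] ytool [-0.191  0.982  0.   ] ztool [ 0.  0. -1.] F [-0.8  0.6  0.4] shift [-0.001   0.0453  0.0618]
```

Emit:
{"fn": "play_rows", "kwargs": {
  "steps": "0.02 0 0.045 0 0;0.02 0 0 0 0;0.02 0 0 0.03 0;0.02 0 0 0.03 0;0.02 0 0 0.001 0;0.02 0 0 0 0;0.02 0 0 0 0"
}}

```text
time: 6.9
tcp_pos: [0.3951, 0.0375, 0.0709]
tool_rot: [0.001, -0.096, 0.995, 0.0]
ft_force: [-0.9, -0.4, 1.5]
finger_gap: 0.235
grasp_force: 0.0
```

```bash
python3 -c "
from h import *
toolshift([.437-.042,.046-.008,.069]);toolshift([.482,.055,.069])"
```

```text
t 6.9 tcp [0.3951 0.0375 0.0709] ytool [-0.191  0.982  0.   ] ztool [ 0.002  0.001 -1.   ] F [-0.9 -0.4  1.5] shift [0.     0.0006 0.0019]
t 6.9 tcp [0.3951 0.0375 0.0709] ytool [-0.191  0.982  0.   ] ztool [ 0.002  0.001 -1.   ] F [-0.9 -0.4  1.5] shift [-0.0886  0.0006  0.0021]
```

Emit:
{"fn": "play_rows", "kwargs": {
  "steps": "0.02 0 0 0.002 0;0.02 -0.01 0 0 0;0.02 -0.01 0 0 0;0.02 -0.01 0 0 0;0.02 -0.01 0 0 0;0.02 -0.01 0 0 0;0.02 -0.01 0 0 0;0.02 -0.01 0 0 0;0.02 -0.01 0 0 0;0.02 -0.01 0 0 0;0.02 0 0 0 0;0.02 0 0 0 0"
}}

```text
time: 8.1
tcp_pos: [0.4836, 0.0543, 0.068]
tool_rot: [0.001, -0.095, 0.995, 0.0]
ft_force: [-0.1, 0.6, 0.3]
finger_gap: 0.236
grasp_force: 0.0
```

Emit:
{"fn": "play_rows", "kwargs": {
  "steps": "0.02 0.045 0 -0.001 0;0.02 0.045 0 0 0;0.02 0 0 -0.04 0;0.02 0 -0.04 -0.03 0;0.02 0 0 0 0;0.02 0 0 0 0;0.02 0 0 0 0;0.02 0 0 0 0;0.02 0 0 0 0;0.02 0 0 0 0;0.02 0 0 0 0;0.02 0 0 0 0"
}}

```text
time: 9.3
tcp_pos: [0.4017, -0.0024, 0.1387]
tool_rot: [-0.0, -0.095, 0.995, -0.0]
ft_force: [-0.1, 0.4, 0.7]
finger_gap: 0.234
grasp_force: 0.0
```

Run:
```python
from h import *
look('s5.png');toolshift([.472,.107,.069])
```

```text
pan far -0.055 73 0.05211355510195034
pan far 0 87 0.05197380931726285
pan far 0.055 154 0.05177397190312022
pan left 436 0.05178739592355265
shelf 0.06442896018585068
blob 793 bx [0.055 0.076 0.1  ] by [-0.072 -0.015  0.025] z [0.0641 0.0773 0.0789]
blob 306 bx [-0.021 -0.004  0.014] by [0.04  0.06  0.076] z [0.0787 0.0852 0.0867]
t 9.35 tcp [ 0.4017 -0.0024  0.1387] ytool [-0.19   0.982 -0.   ] ztool [-0. -0. -1.] F [ 0.7 -0.6 -0.1] shift [-0.0898  0.0941  0.0697]
```

View pics/s5.png

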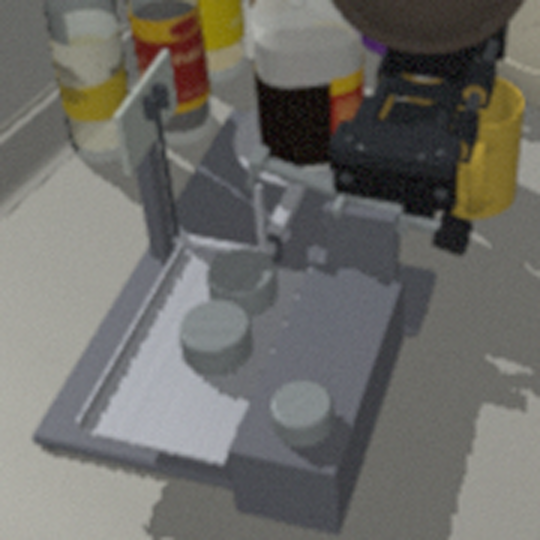

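The pan is 52 mm up, so the beam is level to within about 0.01 rad. Both large weights lie flat on it and the small one is still on the shelf. I'll back off a little and hand in.

Emit:
{"fn": "play_rows", "kwargs": {
  "steps": "0.02 0 0 -0.03 0;0.02 0 0 -0.03 0;0.02 0 0 0 0;0.02 0 0 0 0;0.02 0 0 0 0;0.02 0 0 0 0"
}}

```text
time: 9.95
tcp_pos: [0.401, -0.0027, 0.1978]
tool_rot: [-0.001, -0.095, 0.995, -0.0]
ft_force: [0.4, 0.0, 0.2]
finger_gap: 0.228
grasp_force: 0.0
```

Run:
```python
from h import *
look('s6.png');print(ctrl.finish_job())
```

```text
pan far -0.055 73 0.05173336669216553
pan far 0 89 0.052103239056301216
pan far 0.055 157 0.05187677515323747
pan left 447 0.05185941469468382
shelf 0.06466910196743313
blob 789 bx [0.055 0.076 0.1  ] by [-0.072 -0.015  0.025] z [0.0646 0.0773 0.0788]
blob 308 bx [-0.021 -0.004  0.014] by [0.04  0.06  0.075] z [0.0787 0.0852 0.0867]
the job is handed in; nothing more can be done
None
```

I've handed in the job at about 10 s of the 58 s allowed. The lever is pressed down and latched, both 400 g weights lie flat on the pan and the 200 g weight is still on its shelf. By pan height the beam is within about 0.01 rad of level, and I didn't touch the jug or mug. Handing in returned no verdict.

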